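# Snap the cover plate onto the governor switch box

## Robot

A 6-joint arm with a two-finger parallel gripper is mounted at the origin on the work surface. World frame = base frame: x ahead of the robot, y to its left, z up, the work surface at z = 0. Lengths are in m, angles in rad, forces in N, time in s.
With the tool pointing down it reaches from about 0.25 to 0.775 m from the base axis. Payload 4 kg.
Tool frame: the origin (TCP) lies midway between the tips of the shut fingers; the grasp point (between the pads) lies 19 mm behind it; z points along the fingers, y is the direction in which the jaws open and shut (so a half turn about z gives the same grasp; the last joint's range is limited). The gripper opens to 94 mm and grips with 3 to 60 N. Pads are 16 mm wide; open, the fingers measure 119 mm over their backs; the gripper's body (75 mm by 177 mm) begins 78 mm behind the grasp point.
Start: joints at [-1.371, 0.087, 1.371, -0, 1.684, -0.103], TCP at [0.164, -0.525, 0.206] pointing down, gripper open.
Joint ranges: [-3.1, 3.1], [-0.76, 2.03], [0.27, 2.55], [-1.08, 4.22], [0.17, 2.65], [-2.57, 2.57]. Speed limits (rad/s): [2.79, 2.79, 3.14, 3.14, 3.14, 3.14].

## Interface

Orientations are given as [roll, pitch, yaw] about the fixed x, y, z axes, in that order (R = Rz(yaw) Ry(pitch) Rx(roll)).
In Python, from bench import robot, cams gives the robot as it stands.
- The arm moves only by the tool step_arm, never from a script. Its argument "plan" is a list that holds one entry, the list of rows, each a list of 5 numbers: the shift along the world's x, y, z in mm, then the turn about the world's z in rad, then the opening in per cent of the stroke, from 0 (shut) to 100 (fully open). In form: [[[tx, ty, tz, turn, fingers], ...]]. A call has 1 to 8 rows; each row is the pose to reach, as a shift and turn from the pose commanded when the call began; what a row does not reach only later rows make up. A row lasts 1/12 s, in which the tool goes at most 41.7 mm and 7.16 degrees, less where a joint would pass 70% of its speed; a pose out of reach is approached as far as the arm can. A call with a gripper value outside its range is refused whole. The fingers move at their own pace and stop on an object; the grip force is fixed at half the most. Time passes only in rows, so rows that repeat a pose let the fingers close. It gives the time, the measured TCP pose, the force and the opening at its end, in the units of the state.
- robot.get_obs(): the state, without advancing time (a new reading comes with each control period).
- cams.snapshot(name): name is "scene" or "top" or "wrist"; returns a dict with "frame" (384x512x3 uint8, red, green, blue), "camera_matrix" (3x3 intrinsics, pixels), "origin" and "attitude" of the camera in the world; the wrist camera has in their place "T_tool_cam" (4x4, takes a point from camera to tool coordinates, whose origin is the TCP and whose axes are the flange's). Camera axes: x right, y down, z forward; pixel columns grow to the right and rows downward; lengths in m; the calibration is good to about 2 mm. A picture is of the moment at which its call begins: read the wrist's pose just before it. There is no depth.
- robot.close_job(): hands the job in, once; it reports no verdict.
The state is a dict: "time": time; "joint_positions": joint angles; "qvel": joint speeds; "joint_torque": joint torques, N m; "tool_pos": TCP position; "ee_rot": TCP orientation; "wrist_force": force on the tool from outside, world axes, zero at the start; "wrist_torque": the same for the moment, N m; "width": finger opening in m.
Only numpy, scipy, OpenCV 4.12 (cv2) and the standard library are available. Lean on these libraries where they do the work, as an engineer would, in place of code of your own. Each camera call takes 0.05 s, during which the arm holds its last target. There are 200 camera calls.

## Task

Pick up the brown cover plate by its grip rib, set its four holes over the heads of the four snap standoffs in the open switch box and let it find its own centre on them, then press it down evenly, keeping it close to level, until every standoff has snapped through and the plate lies fully home on all four shoulders; let go of it. Feel for the snap, and neither wedge the plate sideways nor push on once it bottoms: it is brittle phenolic and must not bear on the box and its standoffs with more than 20 N. Leave the mallet and the other loose parts on the shelf where they are.

Things in the scene. Friction and masses are not known exactly. Their poses are not given: they have to be found in the camera images.
- cover_plate: Loose brown phenolic cover plate, 136 (its x) x 92 (its y) x 5 mm, 110 g, lying flat on the shelf, rib up. A solid grip rib 60 (along x) x 16 (along y) mm stands 30 mm high on the middle of its upper face, so its top is 35 mm above the underside. Four round holes of 11 mm diameter at x = +-55, y = +-33 mm. Origin: centre of the underside; z up. The plate is the same either way round (half turn).
- switch_box: Grey steel box fixed on the shelf, 172 (its x) x 126 (its y) mm, open on top, walls 28 mm high; gland on its -x end, trip lever on +x. Inside, four white snap standoffs at x +-55, y +-33 mm, shoulders 36 mm up, stand on one pair of slotted rails on washers: all four together may be up to 3 mm off along x and 4.3 mm higher or lower; the pose does not show it. Origin: centre of underside; z up.
- hole0 (a point): Centre of the plate hole at the plate's +x +y, at the level of its underside; axes as the plate's.
- hole1 (a point): Centre of the plate hole at the plate's +x -y, at the level of its underside; axes as the plate's.
- hole2 (a point): Centre of the plate hole at the plate's -x +y, at the level of its underside; axes as the plate's.
- hole3 (a point): Centre of the plate hole at the plate's -x -y, at the level of its underside; axes as the plate's.
- barb0a (a joint): Outer (+x) barb of the box's +x +y standoff: m pressed inward, 0 = sprung out. Standoff: 15 mm thick shank, flat shoulder, 8 mm neck, then a head ending 21.5 mm above the shoulder: two springy barbs to +x and -x, 4 mm across at the top, 14.2 mm across at 6.3 mm above the shoulder. They give 2 mm each, then jam. A plate laid on loose centres itself along x on these tapers.
- barb1a (a joint): Outer (+x) barb of the +x -y standoff, likewise. A plate laid on hangs with its underside about 10 mm above the shoulders. Pressed, the push rises to about 1 to 2 N a standoff (4 to 8 N for all four at once, if centred) with the underside 8 to 6 mm above the shoulders, then falls off as the holes slide over the barbs, which are then pressed in about 1.5 mm.
- barb2b (a joint): Outer (-x) barb of the -x +y standoff, likewise. In the last 1.3 mm before the shoulders the barbs spring out over the plate and pull it on; then the 5 mm plate has about 0.2 mm play under them. The shoulders do not give: the force climbs steeply once it lies on them. Held 2 mm or more off centre along x, the barbs of one side jam and wedge the plate sideways with over 20 N.
- barb3b (a joint): Outer (-x) barb of the -x -y standoff, likewise.
- mallet: Bystander: copper-faced mallet lying on the shelf, head 98 mm long and 42 mm thick (along its y), wooden handle to its +x, 250 mm overall. Origin: under the head.
- cam_follower: Bystander: black phenolic cam follower lying flat, about 75 (along y) x 34 x 16 mm. Origin at its underside.
- flyball: Bystander: nickel flyball standing on its boss, 58 mm thick, 72 mm high. Origin: centre of its underside.
- grease_nipple: Bystander: stubby brass grease nipple standing upright, 17 mm across, 27 mm high. Origin: centre of its underside.
- funnel_stand: Fixed: tin funnel of 114 mm diameter on a steel bracket, its rim 194 mm high, over an open green bin 120 x 100 x 55 mm; bracket post (to 220 mm high) 75 mm to its -y side. Origin: on the shelf under the funnel's axis.
Things that resemble listed ones, but are neither listed nor needed, are in the scene too. Of the things like the cover_plate, leave any that is purple or turquoise; of the rest the smaller one is meant.

How it is judged:
By the outcome, as a careful person would: the job done as asked, in the order asked, and still so for the second after the job is handed in, with the robot touching nothing.
It also fails if it takes over 72 s, if anything falls off the work surface, if the arm or the gripper's body presses on something with over 40 N, if the wrist force passes 120 N, or if a joint passes its speed limit or range.

## Working session

There is one attempt and no reset: what is moved stays moved. The work goes in short steps, Python scripts to look and compute and a tool call to move; the robot and the scene stay as the last step left them, time stands still between calls to the robot, and variables do not carry over. Pictures are saved under pics/ and viewed, about 8 in all and at most 12, crops included, and the job is handed in when it is done.

Besides the shell and the picture viewer there is one more tool, called by a JSON object that holds its "op" and its "data". step_arm: Moves the arm, as the interface text tells. Its arguments: {"type":"object","properties":{"plan":{"type":"array"}},"required":["plan"]}

```bash
mkdir -p pics
cat > h.py <<'E'
import numpy as np,cv2
from bench import robot,cams
from scipy.spatial.transform import Rotation as R
def snap(n,f):
    o=robot.get_obs(); s=cams.snapshot(n); cv2.imwrite(f'pics/{f}.png',s['frame'][:,:,::-1])
    s['obs']=o
    np.save(f'pics/{f}.npy',{k:v for k,v in s.items()},allow_pickle=True); return s
def pose(s):
    if 'origin' in s:
        a=np.array(s['attitude']); 
        return (a if a.shape==(3,3) else R.from_euler('xyz',a).as_matrix()),np.array(s['origin'])
    o=s['obs']; a=np.array(o['ee_rot']); Rt=a if a.shape==(3,3) else R.from_euler('xyz',a).as_matrix()
    T=np.array(s['T_tool_cam']); return Rt@T[:3,:3], Rt@T[:3,3]+np.array(o['tool_pos'])
def ray(s,uv,z):
    Rc,p=pose(s); d=Rc@np.linalg.inv(s['camera_matrix'])@np.array([*uv,1.]); return p+d*(z-p[2])/d[2]
def proj(s,X):
    Rc,p=pose(s); c=Rc.T@(np.array(X)-p); q=np.array(s['camera_matrix'])@c; return q[:2]/q[2]
def load(f): return np.load(f'pics/{f}.npy',allow_pickle=True).item()
E
python3 - <<'E'
from h import *
t=snap('top','top'); s=snap('scene','scene')
print(robot.get_obs()); print({k:v for k,v in t.items() if k not in('frame','obs')})
cv2.imwrite('pics/top2.png',cv2.resize(t['frame'][:,:,::-1],(800,600),interpolation=cv2.INTER_CUBIC))
E
```

```text
{'time': 0.1, 'joint_positions': array([-1.37108696e+00,  8.78762158e-02,  1.37209016e+00, -1.95741182e-05,
        1.68356465e+00, -1.03069005e-01]), 'qvel': array([ 1.34898938e-04,  1.24034384e-05, -5.15496979e-03, -3.23241837e-04,
        2.05439157e-03,  1.57409081e-03]), 'joint_torque': array([ 2.58564316e-03, -3.41251945e+01, -3.03302622e+01,  7.21781817e-02,
        3.04163026e-02, -9.91373008e-05]), 'tool_pos': array([ 0.16390477, -0.52450607,  0.20443044]), 'ee_rot': array([-3.13966257e+00, -1.80081297e-04,  3.02776015e-01]), 'wrist_force': array([-0.53949733,  0.40526391,  0.22228845]), 'wrist_torque': array([-0.03678262, -0.04234436, -0.02130604]), 'width': 0.09386005790720141}
{'camera_matrix': array([[435.80681134,   0.        , 260.7812859 ],
       [  0.        , 435.80681134, 199.52611974],
       [  0.        ,   0.        ,   1.        ]]), 'origin': array([ 0.46221941, -0.06016388,  1.2719261 ]), 'attitude': array([-3.07768061, -0.00662923, -1.56217542])}
```

View pics/top2.png

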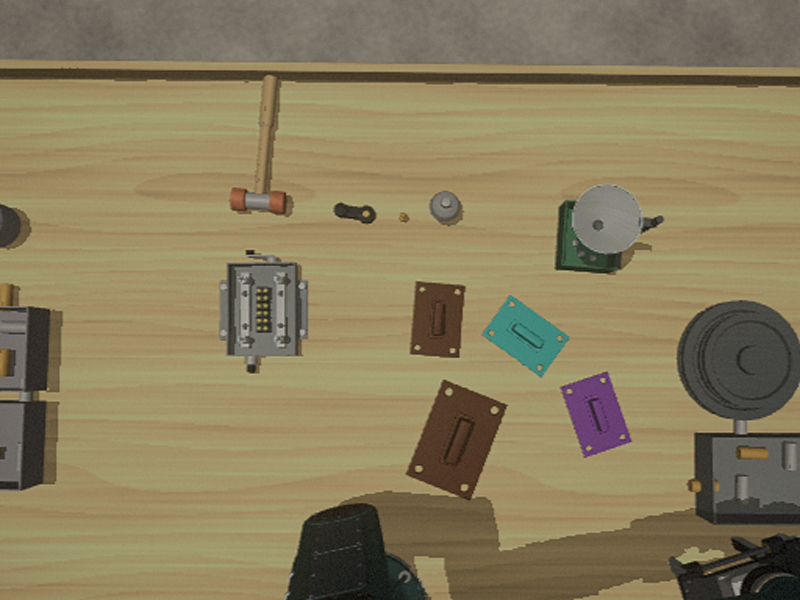

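View pics/scene.png

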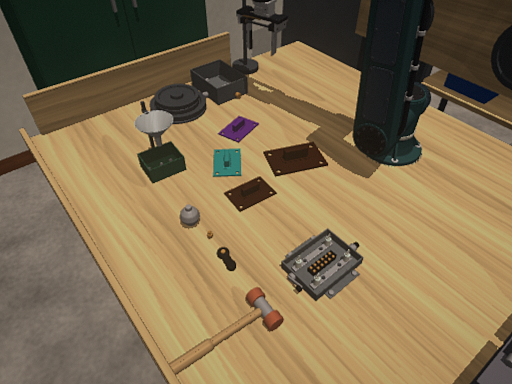

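Candidates for the plate in the top view (800x600): small brown (437,320), large brown (457,440), turquoise (526,336), purple (597,414). By the description it is the small brown one. The box is at (264,310), with its gland below at (252,365) and its lever above at (262,254), so its +x is roughly world +x.

```bash
cat > m.py <<'E'
from h import *
def brown(s,lo=(0,80,25),hi=(12,255,140),z=.005):
    hsv=cv2.cvtColor(s['frame'],cv2.COLOR_RGB2HSV); m=cv2.inRange(hsv,lo,hi)
    m=cv2.morphologyEx(m,cv2.MORPH_CLOSE,np.ones((5,5)))
    cs,_=cv2.findContours(m,cv2.RETR_EXTERNAL,cv2.CHAIN_APPROX_NONE)
    out=[]
    for c in cs:
        if cv2.contourArea(c)<800: continue
        P=np.array([ray(s,p[0],z)[:2] for p in c],np.float32)*1000
        out.append((cv2.minAreaRect(P),cv2.minAreaRect(c)[0]))
    return out
E
python3 - <<'E'
from m import *
t=load('top'); print(t['frame'][205,265],t['frame'][205,288],t['frame'][280,292])
for r in brown(t): print(r)
f=640/1000
for u,v in [(228,264),(299,264),(302,355),(227,355)]: print(ray(t,(u*.64,v*.64),.028))
x,y=np.array([437,320])*.64
c=t['frame'][165:245,125:320,::-1]; cv2.imwrite('pics/c1.png',cv2.resize(c,None,fx=4,fy=4,interpolation=cv2.INTER_CUBIC))
E
```

```text
[85 61 43] [85 64 43] [87 63 45]
(((309.03057861328125, -159.70384216308594), (124.55774688720703, 185.77243041992188), 68.74675750732422), (291.86248779296875, 281.2337341308594))
(((530.6161499023438, -123.6515884399414), (87.49942016601562, 134.2686309814453), 85.4970932006836), (279.9437561035156, 204.1472930908203))
[0.62676139 0.26245662 0.028     ]
[0.62800001 0.13227328 0.028     ]
[0.4612519  0.12368191 0.028     ]
[0.46007593 0.2600351  0.028     ]
```

View pics/c1.png

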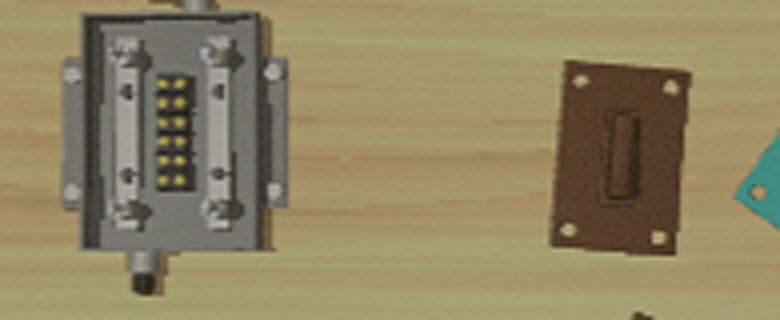

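The close crop shows the plain small brown plate: rib at (622,155), four holes, measured 134 x 88 mm against 136 x 92 given. Its centre is about (531,-124) mm, yaw about -0.078. Moving over it.

{"op": "step_arm", "data": {"plan": [[[27, 30, 6, -0.1, 100], [54, 60, 12, -0.2, 100], [81, 90, 18, -0.3, 100], [108, 120, 24, -0.37, 100], [135, 150, 30, -0.38, 100], [162, 180, 36, -0.38, 100], [189, 210, 40, -0.38, 100], [216, 240, 44, -0.38, 100]]]}}

```text
time: 0.77
tool_pos: [0.3808, -0.2832, 0.2495]
ee_rot: [3.142, 0.0, -0.077]
wrist_force: [-0.4, -1.1, -0.4]
width: 0.0942
```

{"op": "step_arm", "data": {"plan": [[[27, 30, 0, 0, 100], [54, 60, 0, 0, 100], [81, 90, 0, 0, 100], [108, 120, 0, 0, 100], [135, 150, 0, 0, 100], [150, 161, 0, 0, 100], [150, 161, 0, 0, 100], [150, 161, 0, 0, 100]]]}}

```text
time: 1.43
tool_pos: [0.5299, -0.1234, 0.2485]
ee_rot: [3.141, 0.002, -0.075]
wrist_force: [-0.1, -0.1, -0.0]
width: 0.0942
```

Run:
```python
from m import *
s=snap('wrist','w1'); print(s['T_tool_cam'],s['camera_matrix'],s['obs']['tool_pos'],s['obs']['ee_rot'],s['obs']['wrist_force'])
for r in brown(s): print(r)
```

```text
[[ 1.45300218e-03 -9.60552697e-01 -2.78094237e-01  8.10002827e-02]
 [ 9.99998831e-01  1.52791731e-03 -5.26606123e-05  3.55032682e-04]
 [ 4.75488292e-04 -2.78093835e-01  9.60553795e-01 -1.79560688e-01]
 [ 0.00000000e+00  0.00000000e+00  0.00000000e+00  1.00000000e+00]] [[311.97313159   0.         255.89085559]
 [  0.         311.97313159 192.56630203]
 [  0.           0.           1.        ]] [ 0.52992608 -0.1233877   0.24846556] [ 3.14142064e+00  2.41047387e-03 -7.52506754e-02] [-0.14228612 -0.08244585 -0.02807355]
(((331.98077392578125, 226.92019653320312), (140.30482482910156, 74.99971008300781), 85.78277587890625), (43.5, 302.5))
(((339.35308837890625, -170.5575714111328), (135.25778198242188, 211.36746215820312), 62.450897216796875), (287.41644287109375, 277.6745910644531))
(((530.6846313476562, -123.07257080078125), (91.00861358642578, 134.75636291503906), 85.77222442626953), (255.5, 160.5))
```

View pics/w1.png

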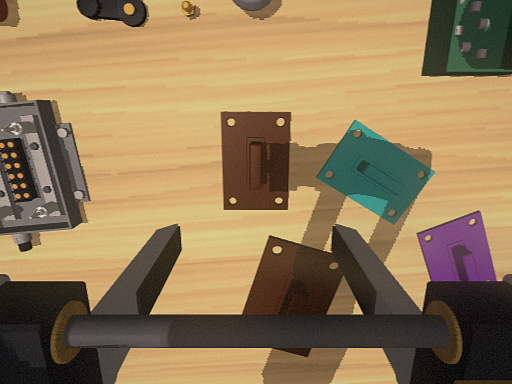

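Wrist view: the small brown plate is centred at (255,160), giving (530.7,-123.1) mm and yaw -0.074, size 135 x 91. This agrees with the top view. Going down to grip.

{"op": "step_arm", "data": {"plan": [[[1, 0, -40, 0, 100], [1, 0, -80, 0, 100], [1, 0, -120, 0, 100], [1, 0, -160, 0, 100], [1, 0, -195, 0, 100], [1, 0, -220, 0, 100], [1, 0, -236, 0, 100], [1, 0, -237, 0, 100]]]}}

```text
time: 2.15
tool_pos: [0.5264, -0.1245, 0.0081]
ee_rot: [-3.14, 0.009, -0.08]
wrist_force: [-1.0, 0.4, -0.9]
width: 0.0944
```

{"op": "step_arm", "data": {"plan": [[[0, 0, 0, 0, 50], [0, 0, 0, 0, 30], [0, 0, 0, 0, 10], [0, 0, 0, 0, 0], [0, 0, 0, 0, 0], [0, 0, 0, 0, 0], [0, 0, 0, 0, 0], [0, 0, 0, 0, 0]]]}}

```text
time: 2.82
tool_pos: [0.5311, -0.1239, 0.0127]
ee_rot: [3.141, -0.0, -0.077]
wrist_force: [0.2, 0.1, -0.2]
width: 0.0442
```

{"op": "step_arm", "data": {"plan": [[[0, 0, 0, 0, 0], [0, 0, 0, 0, 0], [0, 0, 0, 0, 0], [0, 0, 0, 0, 0], [0, 0, 0, 0, 0], [0, 0, 0, 0, 0], [0, 0, 0, 0, 0], [0, 0, 0, 0, 0]]]}}

```text
time: 3.48
tool_pos: [0.531, -0.1239, 0.0124]
ee_rot: [-3.141, 0.0, -0.077]
wrist_force: [-0.1, -0.4, 0.1]
width: 0.0158
```

{"op": "step_arm", "data": {"plan": [[[0, 0, 10, 0, 0], [0, 0, 35, 0, 0], [0, 0, 70, 0, 0], [-5, 20, 105, 0, 0], [-15, 50, 130, 0, 0], [-30, 85, 150, 0, 0], [-45, 115, 170, 0, 0], [-60, 145, 190, 0, 0]]]}}

```text
time: 4.15
tool_pos: [0.47, 0.0222, 0.2044]
ee_rot: [3.142, -0.001, -0.078]
wrist_force: [1.1, 1.3, -1.0]
width: 0.0157
```

{"op": "step_arm", "data": {"plan": [[[-5, 20, 10, 0, 0], [-10, 39, 10, 0, 0], [-10, 39, 10, 0, 0], [-10, 39, 10, 0, 0], [-10, 39, 10, 0, 0], [-10, 39, 10, 0, 0]]]}}

```text
time: 4.65
tool_pos: [0.461, 0.0591, 0.212]
ee_rot: [3.141, 0.001, -0.079]
wrist_force: [-0.4, -0.5, -1.1]
width: 0.0158
```

Run:
```python
from m import *
s=snap('wrist','w2'); print(s['obs']['tool_pos'],s['obs']['ee_rot'],s['obs']['wrist_force'],s['obs']['width'])
print(proj(s,[.545,.193,.03]),[proj(s,[.545+a,.193+b,.0575]) for a in(-.055,.055) for b in (-.033,.033)])
cv2.imwrite('pics/w2b.png',cv2.resize(s['frame'][:,:,::-1],(800,600),interpolation=cv2.INTER_CUBIC))
```

```text
[0.46096101 0.05906434 0.21202258] [ 3.14085699e+00  1.06046549e-03 -7.85181197e-02] [-0.38336764 -0.5404937  -1.07823672] 0.015832287605725977
[130.43822161 109.0621607 ] [array([160.39019439, 159.66215247]), array([100.20082903, 164.29495598]), array([142.25124636,  49.30141736]), array([76.1665079 , 54.89637541])]
```

View pics/w2b.png

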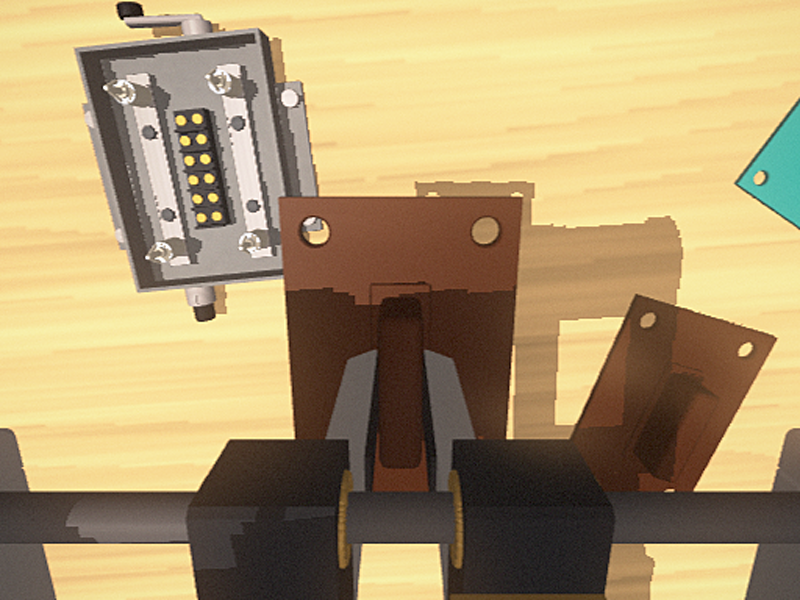

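View: the plate is held square with its front holes visible at (315,231) and (485,231). The standoff heads are at about (120,91), (220,83), (160,252) and (250,242) (800-px scale), and the box's lever is at the top. I'll zoom in for accurate pixels.

Run:
```python
from m import *
s=load('w2'); c=s['frame'][10:205,40:215,::-1]
c=cv2.resize(c,None,fx=3,fy=3,interpolation=cv2.INTER_CUBIC)
cv2.imwrite('pics/c2.png',c)
```

```text
(no output)
```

View pics/c2.png

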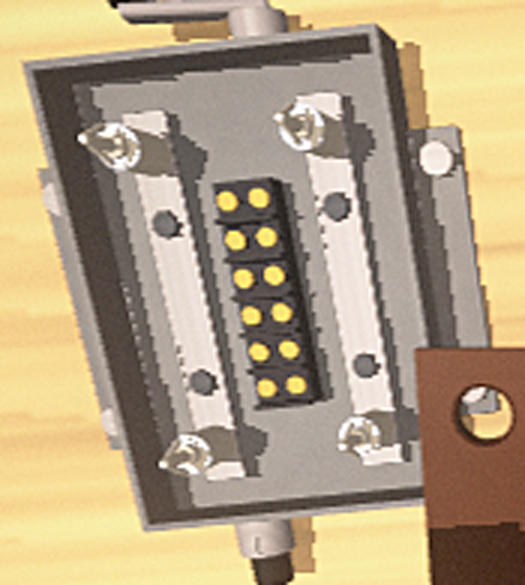

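```bash
cat > fit.py <<'E'
from m import *
from scipy.optimize import least_squares
def fit(s,pts,loc,z0=None,x0=(.54,.195,0)):
    loc=np.array(loc,float)
    def W(p):
        c,n=np.cos(p[2]),np.sin(p[2]); z=p[3] if z0 is None else z0
        return [[p[0]+c*a-n*b,p[1]+n*a+c*b,z] for a,b in loc]
    f=lambda p:np.ravel([proj(s,X)-q for X,q in zip(W(p),pts)])
    r=least_squares(f,list(x0)+([.05] if z0 is None else []),x_scale=.01)
    return r.x,r.fun
E
python3 - <<'E'
from fit import *
np.set_printoptions(precision=4,suppress=True)
s=load('w2'); cv=lambda u,v:(40+(u+.5)/3-.5,10+(v+.5)/3-.5)
st=[(.055,.033),(.055,-.033),(-.055,.033),(-.055,-.033)]
tips=[cv(*p) for p in[(82,138),(280,117),(163,462),(343,432)]]
print('tips free z',*fit(s,tips,st)); print('tips z.0575',*fit(s,tips,st,.0575))
rim=[cv(*p) for p in[(24,63),(380,26),(146,528)]]
print('rim',*fit(s,rim,[(.086,.063),(.086,-.063),(-.086,.063)],.028))
print('rimfree',*fit(s,rim,[(.086,.063),(.086,-.063),(-.086,.063)]))
# held plate front holes (plate upper face at tcp -.0074)
z=s['obs']['tool_pos'][2]-.0124+.005
for u,v in[(315,231),(485,231)]: print(ray(s,(u*.64,v*.64),z)-s['obs']['tool_pos'])
# top-camera
t=load('top'); c4=lambda u,v:(125+(u+.5)/4-.5,165+(v+.5)/4-.5)
E
```

```text
tips free z [0.5474 0.204  0.0319 0.0498] [ 0.6579 -0.0622 -1.2527 -0.7962  1.0508 -1.3175 -0.3875  2.2515]
tips z.0575 [0.5471 0.2006 0.0307] [-0.326  -1.0979 -0.6834 -1.9345  0.6286  0.0747  0.4831  3.5858]
rim [0.5461 0.2006 0.0168] [ 0.4649 -0.4482 -0.0503 -0.62   -0.4741  1.3941]
rimfree [0.5465 0.2019 0.0172 0.0252] [ 0.8712 -0.1779 -0.5779 -0.3065 -0.329   0.5577]
[ 0.0571  0.0278 -0.0074]
[ 0.0521 -0.0372 -0.0074]
```

{"op": "step_arm", "data": {"plan": [[[-8, 25, 20, 0.03, 0], [-16, 50, 40, 0.06, 0], [-24, 75, 60, 0.09, 0], [-32, 100, 75, 0.1, 0], [-40, 125, 88, 0.1, 0], [-45, 141, 90, 0.1, 0], [-45, 141, 90, 0.1, 0], [-45, 141, 90, 0.1, 0]]]}}

```text
time: 5.37
tool_pos: [0.4163, 0.2007, 0.3022]
ee_rot: [3.141, 0.0, 0.023]
wrist_force: [1.4, -0.1, -1.2]
width: 0.016
```

{"op": "step_arm", "data": {"plan": [[[0, 0, 0, 0, 0], [0, 0, 0, 0, 0], [0, 0, 0, 0, 0]]]}}

```text
time: 5.62
tool_pos: [0.4163, 0.1999, 0.3018]
ee_rot: [3.141, 0.001, 0.021]
wrist_force: [-0.2, -0.5, -0.6]
width: 0.0159
```

Run:
```python
from m import *
s=snap('wrist','w3'); print(s['obs']['tool_pos'],s['obs']['ee_rot'],s['obs']['wrist_force'],s['obs']['width'])
c=cv2.resize(s['frame'][0:190,160:355,::-1],None,fx=4,fy=4,interpolation=cv2.INTER_CUBIC)[:600]
cv2.imwrite('pics/c3.png',c)
```

```text
[0.41626637 0.19989103 0.30177151] [3.14079251e+00 1.27261279e-03 2.07757800e-02] [-0.16157274 -0.5346377  -0.59995024] 0.015913924235790217
```

View pics/c3.png

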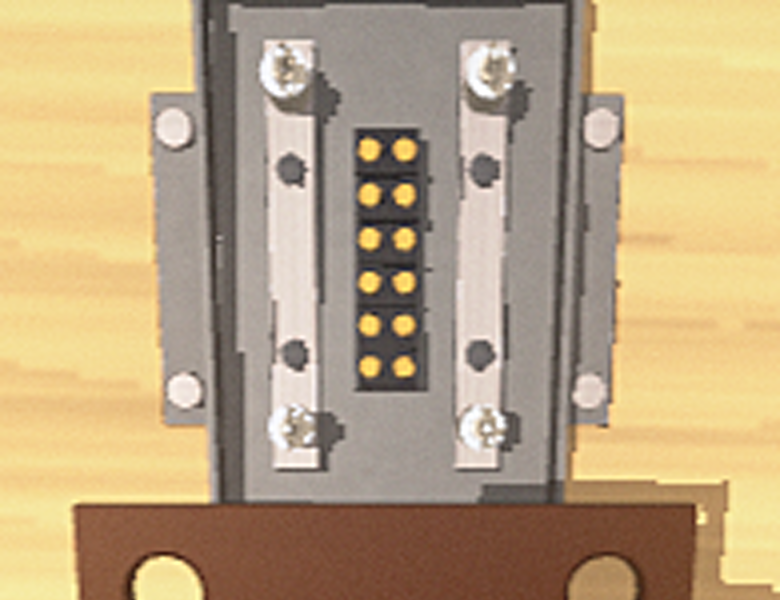

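Run:
```python
from fit import *
np.set_printoptions(precision=4,suppress=True)
s=load('w3'); cv=lambda u,v:(160+(u+.5)/4-.5,(v+.5)/4-.5)
st=[(.055,.033),(.055,-.033),(-.055,.033),(-.055,-.033)]
d=[cv(*p) for p in[(286,70),(490,70),(294,427),(482,427)]]
print('free',*fit(s,d,st)); 
for z in(.036,.045): print(z,*fit(s,d,st,z))
p=[cv(286*0+160,585)]
ar=s['frame'].astype(int)
z=s['obs']['tool_pos'][2]-.0124+.005
for c in [(167,590),(603,590)]:
  print(ray(s,cv(*c),z)-s['obs']['tool_pos'])
# holes: bright threshold centroid
g=s['frame'][120:175,180:335]; h=cv2.cvtColor(g,cv2.COLOR_RGB2HSV); m=((g[:,:,1]>100)*255).astype(np.uint8)
n,l,stt,cen=cv2.connectedComponentsWithStats(m)
for i in range(1,n):
  if stt[i,4]>30:
    q=cen[i]+[180,120]; print(stt[i],q,ray(s,q,z)-s['obs']['tool_pos'])
# specular/white centroid of heads
b=s['frame'][:115,200:310]; m=((b.min(2)>200)*255).astype(np.uint8)
m=cv2.morphologyEx(m,cv2.MORPH_OPEN,np.ones((1,1)))
```

```text
free [0.5467 0.2013 0.0227 0.0339] [-0.2055  0.1675  0.22    0.1454 -0.3883 -0.1566  0.3727 -0.1803]
0.036 [0.5464 0.2013 0.0227] [-0.328  -0.0183  0.3425 -0.0405 -0.4939  0.0642  0.4784  0.0403]
0.045 [0.5452 0.2013 0.0227] [-0.8787 -0.8506  0.8931 -0.8736 -0.9676  1.0576  0.9525  1.0329]
[ 0.0544  0.0335 -0.0074]
[ 0.0559 -0.0317 -0.0074]
[  0   0  35   6 210] [197.  122.5] [ 0.0688  0.0357 -0.0074]
[ 41   0  76   6 371] [252.0404 122.3612] [ 0.0696  0.0034 -0.0074]
[120   0  35  55 311] [322.701  133.6849] [ 0.064  -0.0385 -0.0074]
[ 13  19  18  17 249] [201.5542 147.1968] [ 0.0544  0.0334 -0.0074]
[122  19  17  17 225] [310.1289 147.2133] [ 0.0558 -0.0316 -0.0074]
```

The standoff centre fits (546.5,201.3) mm at yaw 0.0227, with shoulder height fitted at 34 mm and residuals under 0.5 px. The plate's holes show it centred on the TCP at yaw 0.021. The shift needed is +130.2, +1.6 mm.

{"op": "step_arm", "data": {"plan": [[[33, 0.4, -10, 0, 0], [66, 0.8, -30, 0, 0], [99, 1.2, -60, 0, 0], [130, 1.6, -90, 0, 0], [130, 1.6, -125, 0, 0], [130, 1.6, -160, 0, 0], [130, 1.6, -190, 0, 0], [130, 1.6, -215, 0, 0]]]}}

```text
time: 6.33
tool_pos: [0.5449, 0.2013, 0.0837]
ee_rot: [3.14, 0.004, 0.021]
wrist_force: [-0.4, -0.5, -1.1]
width: 0.0152
```

{"op": "step_arm", "data": {"plan": [[[0, 0, -6, 0, 0], [0, 0, -6, 0, 0], [0, 0, -6, 0, 0], [0, 0, -6, 0, 0]]]}}

```text
time: 6.67
tool_pos: [0.5477, 0.2029, 0.0843]
ee_rot: [-3.141, -0.005, 0.022]
wrist_force: [-0.2, -0.9, 0.1]
width: 0.0158
```

Run:
```python
from m import *
s=snap('wrist','w4'); print(s['obs']['tool_pos'],s['obs']['ee_rot'],s['obs']['wrist_force'],s['obs']['wrist_torque'],s['obs']['width'])
c=cv2.resize(s['frame'][:,:,::-1],(800,600),interpolation=cv2.INTER_CUBIC)
cv2.imwrite('pics/c4.png',c)
```

```text
[0.54774134 0.20286423 0.08427458] [-3.14059222 -0.00459936  0.02248543] [-0.20382877 -0.86676213  0.14108845] [ 0.02173335  0.01647335 -0.02783164] 0.015774273848992597
```

View pics/c4.png

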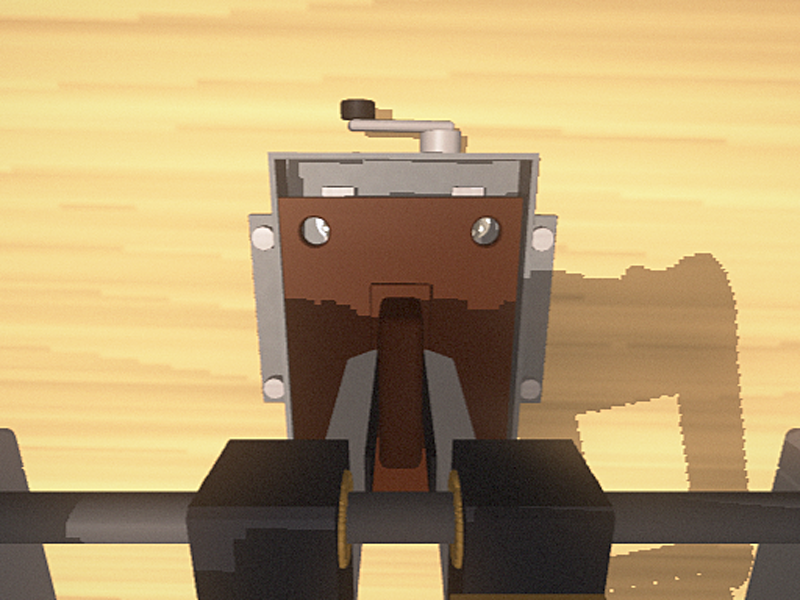

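View: the standoff heads show through both front holes at (315,231) and (485,231). The box-wall midline at column 403 against the plate's 400 suggests about 1 mm of offset in y. I'll settle and read again.

{"op": "step_arm", "data": {"plan": [[[0, 0, 0, 0, 0], [0, 0, 0, 0, 0], [0, 0, 0, 0, 0], [0, 0, 0, 0, 0]]]}}

```text
time: 7.05
tool_pos: [0.5462, 0.2027, 0.0821]
ee_rot: [-3.141, -0.001, 0.023]
wrist_force: [-0.4, 1.1, -1.3]
width: 0.0154
```

{"op": "step_arm", "data": {"plan": [[[0, 0, -3, 0, 0], [0, 0, -6, 0, 0], [0, 0, -6, 0, 0], [0, 0, -6, 0, 0]]]}}

```text
time: 7.38
tool_pos: [0.5456, 0.2025, 0.0748]
ee_rot: [3.141, 0.001, 0.023]
wrist_force: [-0.7, -0.2, -1.7]
width: 0.0159
```

Run:
```python
from fit import *
np.set_printoptions(precision=4,suppress=True)
s=snap('wrist','w5'); print(s['obs']['tool_pos'],s['obs']['ee_rot'],s['obs']['wrist_force'],s['obs']['wrist_torque'])
print(robot.get_obs()['tool_pos'])
# same-row hole and head ; rim edges
c=cv2.resize(s['frame'][85:180,165:345,::-1],None,fx=4.4,fy=4.4,interpolation=cv2.INTER_CUBIC)
cv2.imwrite('pics/c5.png',c)
```

```text
[0.5456 0.2025 0.0748] [3.1412 0.0013 0.0228] [-0.6557 -0.2214 -1.746 ] [ 0.066  -0.0307  0.0191]
[0.5458 0.2025 0.0751]
```

View pics/c5.png

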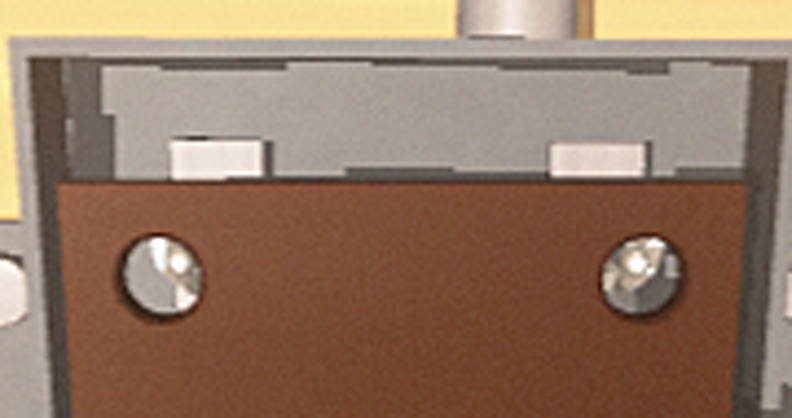

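Crop: head tips are at (180,262) and (636,262) against hole centres (162,275) and (642,275). The correction is about x +0.9, y -1.1 mm, and the TCP readings agree. Correcting, then lowering gently.

{"op": "step_arm", "data": {"plan": [[[0.9, -1.1, 0, 0, 0], [0.9, -1.1, -2, 0, 0], [0.9, -1.1, -4, 0, 0], [0.9, -1.1, -6, 0, 0], [0.9, -1.1, -6, 0, 0], [0.9, -1.1, -6, 0, 0]]]}}

```text
time: 7.93
tool_pos: [0.5467, 0.2015, 0.0692]
ee_rot: [3.141, 0.001, 0.023]
wrist_force: [-0.1, 0.0, -0.5]
width: 0.0159
```

{"op": "step_arm", "data": {"plan": [[[0, 0, -1, 0, 0], [0, 0, -2, 0, 0], [0, 0, -3, 0, 0], [0, 0, -3, 0, 0], [0, 0, -3, 0, 0]]]}}

```text
time: 8.35
tool_pos: [0.5468, 0.2015, 0.0664]
ee_rot: [3.141, 0.0, 0.023]
wrist_force: [-0.1, -0.3, -0.8]
width: 0.0159
```

{"op": "step_arm", "data": {"plan": [[[0, 0, -0.5, 0, 0], [0, 0, -1, 0, 0], [0, 0, -1.5, 0, 0], [0, 0, -1.5, 0, 0]]]}}

```text
time: 8.68
tool_pos: [0.5468, 0.2015, 0.0649]
ee_rot: [3.141, 0.0, 0.023]
wrist_force: [-0.9, 0.4, -1.0]
width: 0.016
```

{"op": "step_arm", "data": {"plan": [[[0, 0, -0.5, 0, 0], [0, 0, -1, 0, 0], [0, 0, -1.5, 0, 0], [0, 0, -1.5, 0, 0]]]}}

```text
time: 9.02
tool_pos: [0.5468, 0.2015, 0.0633]
ee_rot: [3.141, 0.0, 0.023]
wrist_force: [0.6, -0.3, -0.4]
width: 0.0157
```

{"op": "step_arm", "data": {"plan": [[[0, 0, -0.5, 0, 0], [0, 0, -1, 0, 0], [0, 0, -1, 0, 0], [0, 0, -1, 0, 0]]]}}

```text
time: 9.35
tool_pos: [0.5469, 0.2015, 0.0624]
ee_rot: [3.141, 0.0, 0.023]
wrist_force: [0.9, -0.9, -1.6]
width: 0.0157
```

{"op": "step_arm", "data": {"plan": [[[0, 0, -0.5, 0, 0], [0, 0, -1, 0, 0], [0, 0, -1, 0, 0], [0, 0, -1, 0, 0]]]}}

```text
time: 9.68
tool_pos: [0.5469, 0.2015, 0.0614]
ee_rot: [3.141, 0.0, 0.023]
wrist_force: [0.3, -0.1, -1.2]
width: 0.0156
```

{"op": "step_arm", "data": {"plan": [[[0, 0, -0.5, 0, 0], [0, 0, -1, 0, 0], [0, 0, -1, 0, 0], [0, 0, -1, 0, 0]]]}}

```text
time: 10.02
tool_pos: [0.5469, 0.2015, 0.0604]
ee_rot: [3.141, 0.0, 0.023]
wrist_force: [-0.3, -0.3, -1.2]
width: 0.0157
```

{"op": "step_arm", "data": {"plan": [[[0, 0, -0.5, 0, 0], [0, 0, -1, 0, 0], [0, 0, -1, 0, 0], [0, 0, -1, 0, 0]]]}}

```text
time: 10.35
tool_pos: [0.5468, 0.2015, 0.0594]
ee_rot: [3.141, 0.0, 0.023]
wrist_force: [-0.6, 0.3, -1.8]
width: 0.0158
```

{"op": "step_arm", "data": {"plan": [[[0, 0, -0.5, 0, 0], [0, 0, -1, 0, 0], [0, 0, -1, 0, 0], [0, 0, -1, 0, 0]]]}}

```text
time: 10.68
tool_pos: [0.5468, 0.2015, 0.0584]
ee_rot: [3.141, 0.0, 0.023]
wrist_force: [-0.3, 0.1, -0.1]
width: 0.0159
```

{"op": "step_arm", "data": {"plan": [[[0, 0, 0, 0, 0]]]}}

```text
time: 10.77
tool_pos: [0.5468, 0.2015, 0.0585]
ee_rot: [3.141, 0.0, 0.023]
wrist_force: [0.9, 1.3, -1.2]
width: 0.0156
```

{"op": "step_arm", "data": {"plan": [[[0, 0, -0.5, 0, 0], [0, 0, -0.5, 0, 0], [0, 0, -0.5, 0, 0]]]}}

```text
time: 11.02
tool_pos: [0.5468, 0.2015, 0.058]
ee_rot: [3.142, 0.0, 0.023]
wrist_force: [-0.3, 0.5, -0.9]
width: 0.016
```

{"op": "step_arm", "data": {"plan": [[[0, 0, -0.5, 0, 0], [0, 0, -0.5, 0, 0], [0, 0, -0.5, 0, 0]]]}}

```text
time: 11.27
tool_pos: [0.5467, 0.2015, 0.0575]
ee_rot: [3.142, 0.0, 0.023]
wrist_force: [-1.5, -0.2, -0.6]
width: 0.016
```

{"op": "step_arm", "data": {"plan": [[[0, 0, -0.5, 0, 0], [0, 0, -0.5, 0, 0], [0, 0, -0.5, 0, 0]]]}}

```text
time: 11.52
tool_pos: [0.5467, 0.2015, 0.057]
ee_rot: [3.142, 0.0, 0.023]
wrist_force: [-2.3, -0.7, -1.4]
width: 0.016
```

{"op": "step_arm", "data": {"plan": [[[0, 0, -0.5, 0, 0], [0, 0, -0.5, 0, 0], [0, 0, -0.5, 0, 0]]]}}

```text
time: 11.77
tool_pos: [0.5468, 0.2016, 0.0566]
ee_rot: [3.142, 0.0, 0.023]
wrist_force: [-2.1, 0.0, -0.1]
width: 0.0156
```

{"op": "step_arm", "data": {"plan": [[[0, 0, 0, 0, 0]]]}}

```text
time: 11.85
tool_pos: [0.5468, 0.2015, 0.0565]
ee_rot: [3.142, 0.0, 0.023]
wrist_force: [-1.9, 0.1, 0.9]
width: 0.0158
```

Contact is felt: Fx about -2 N and Fz rising. Opening now so the plate can centre itself.

{"op": "step_arm", "data": {"plan": [[[0, 0, 0, 0, 25], [0, 0, 0, 0, 25], [0, 0, 0, 0, 25], [0, 0, 0, 0, 25], [0, 0, 0, 0, 25], [0, 0, 0, 0, 25]]]}}

```text
time: 12.35
tool_pos: [0.547, 0.2015, 0.0565]
ee_rot: [3.142, -0.0, 0.023]
wrist_force: [0.3, 0.2, 0.4]
width: 0.0236
```

Run:
```python
from fit import *
np.set_printoptions(precision=4,suppress=True)
s=snap('wrist','w6'); print(s['obs']['tool_pos'],s['obs']['ee_rot'],s['obs']['wrist_force'],s['obs']['width'])
for n in('w5','w6'):
  q=load(n); g=q['frame'][105:200,165:345]
  hsv=cv2.cvtColor(q['frame'],cv2.COLOR_RGB2HSV)
  m=cv2.inRange(hsv,(0,80,25),(14,255,160))[130:165]
  print(n,[int(np.where(r)[0].min()) for r in m[::8]],[int(np.where(r)[0].max()) for r in m[::8]])
a=load('w5')['frame'][85:180,165:345,::-1]; b=s['frame'][85:180,165:345,::-1]
cv2.imwrite('pics/c6.png',cv2.resize(s['frame'][85:215,165:345,::-1],None,fx=4.4,fy=4.4,interpolation=cv2.INTER_CUBIC))
```

```text
[0.547  0.2015 0.0565] [ 3.1415 -0.0003  0.0228] [0.3365 0.2099 0.3741] 0.023635102195764136
w5 [175, 178, 179, 179, 180] [334, 334, 333, 332, 332]
w6 [178, 166, 179, 180, 168] [334, 333, 332, 332, 331]
```

View pics/c6.png

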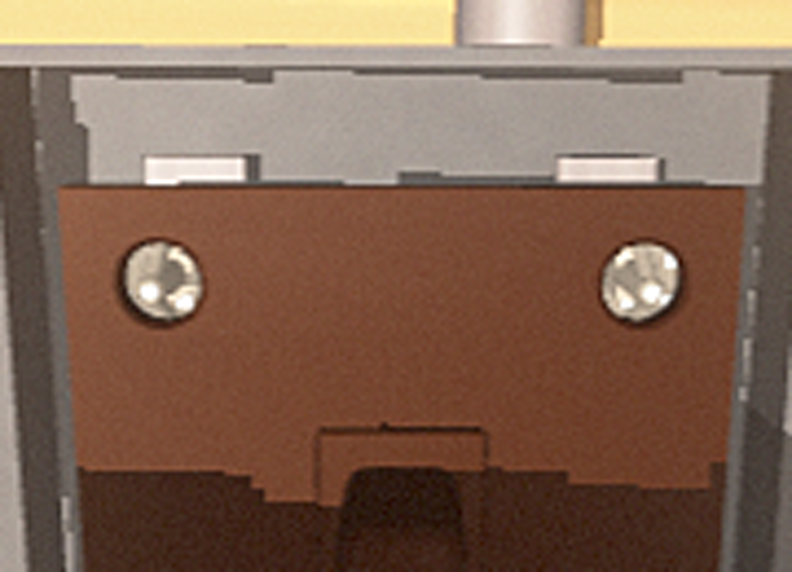

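The heads now fill both holes and are centred. The plate moved about 0.5 mm in -x, as the side force suggested. Regripping where it hangs.

{"op": "step_arm", "data": {"plan": [[[0, 0, 0, 0, 15], [0, 0, 0, 0, 0], [0, 0, 0, 0, 0], [0, 0, 0, 0, 0], [0, 0, 0, 0, 0]]]}}

```text
time: 12.82
tool_pos: [0.5469, 0.2016, 0.0565]
ee_rot: [-3.142, -0.0, 0.023]
wrist_force: [-0.3, 0.4, -0.3]
width: 0.0157
```

{"op": "step_arm", "data": {"plan": [[[0, 0, -0.5, 0, 0], [0, 0, -1, 0, 0], [0, 0, -1, 0, 0]]]}}

```text
time: 13.07
tool_pos: [0.5471, 0.2016, 0.056]
ee_rot: [-3.141, -0.001, 0.023]
wrist_force: [-0.6, 1.1, 2.3]
width: 0.0158
```

{"op": "step_arm", "data": {"plan": [[[0, 0, -0.5, 0, 0], [0, 0, -1, 0, 0], [0, 0, -1, 0, 0]]]}}

```text
time: 13.32
tool_pos: [0.5471, 0.2016, 0.055]
ee_rot: [-3.141, -0.001, 0.023]
wrist_force: [-0.9, 0.6, 3.7]
width: 0.016
```

{"op": "step_arm", "data": {"plan": [[[0, 0, -0.5, 0, 0], [0, 0, -1, 0, 0], [0, 0, -1, 0, 0]]]}}

```text
time: 13.57
tool_pos: [0.5472, 0.2016, 0.0539]
ee_rot: [-3.141, -0.001, 0.023]
wrist_force: [-0.7, -0.0, 5.1]
width: 0.0159
```

{"op": "step_arm", "data": {"plan": [[[0, 0, -0.5, 0, 0], [0, 0, -1, 0, 0], [0, 0, -1, 0, 0]]]}}

```text
time: 13.82
tool_pos: [0.5469, 0.2015, 0.0523]
ee_rot: [3.142, -0.0, 0.023]
wrist_force: [0.1, -0.1, 2.0]
width: 0.0156
```

{"op": "step_arm", "data": {"plan": [[[0, 0, -0.5, 0, 0], [0, 0, -1, 0, 0], [0, 0, -1, 0, 0]]]}}

```text
time: 14.07
tool_pos: [0.5468, 0.2014, 0.051]
ee_rot: [3.141, 0.0, 0.023]
wrist_force: [0.2, -0.1, 1.5]
width: 0.0157
```

The peak of about 5 N has passed and the force is falling, so the holes are sliding over the barbs. Continuing.

{"op": "step_arm", "data": {"plan": [[[0, 0, -0.5, 0, 0], [0, 0, -1, 0, 0], [0, 0, -1, 0, 0]]]}}

```text
time: 14.32
tool_pos: [0.5468, 0.2014, 0.0503]
ee_rot: [3.141, 0.0, 0.023]
wrist_force: [-0.1, 0.3, 1.5]
width: 0.0158
```

{"op": "step_arm", "data": {"plan": [[[0, 0, -0.5, 0, 0], [0, 0, -1, 0, 0], [0, 0, -1, 0, 0]]]}}

```text
time: 14.57
tool_pos: [0.5469, 0.2015, 0.0493]
ee_rot: [3.141, 0.0, 0.023]
wrist_force: [-0.2, 0.0, 1.4]
width: 0.0154
```

{"op": "step_arm", "data": {"plan": [[[0, 0, -0.5, 0, 0], [0, 0, -0.5, 0, 0], [0, 0, -0.5, 0, 0]]]}}

```text
time: 14.82
tool_pos: [0.5468, 0.2015, 0.0488]
ee_rot: [3.141, 0.0, 0.023]
wrist_force: [0.5, -0.0, 1.5]
width: 0.0157
```

{"op": "step_arm", "data": {"plan": [[[0, 0, -0.5, 0, 0], [0, 0, -0.5, 0, 0], [0, 0, -0.5, 0, 0]]]}}

```text
time: 15.07
tool_pos: [0.5466, 0.2015, 0.048]
ee_rot: [3.141, 0.001, 0.023]
wrist_force: [0.2, 0.2, -1.3]
width: 0.016
```

{"op": "step_arm", "data": {"plan": [[[0, 0, -0.5, 0, 0], [0, 0, -0.5, 0, 0], [0, 0, -0.5, 0, 0]]]}}

```text
time: 15.32
tool_pos: [0.5463, 0.2014, 0.0473]
ee_rot: [3.141, 0.002, 0.023]
wrist_force: [-0.7, -0.1, -1.5]
width: 0.0155
```

{"op": "step_arm", "data": {"plan": [[[0, 0, -0.5, 0, 0], [0, 0, -0.5, 0, 0], [0, 0, -0.5, 0, 0]]]}}

```text
time: 15.57
tool_pos: [0.5467, 0.2015, 0.0473]
ee_rot: [3.141, 0.0, 0.023]
wrist_force: [0.9, 0.2, -0.8]
width: 0.0159
```

The pull-in is felt (Fz negative) and z has stopped at 47.3 mm. Confirming the bottom with small steps.

{"op": "step_arm", "data": {"plan": [[[0, 0, -0.3, 0, 0], [0, 0, -0.3, 0, 0], [0, 0, -0.3, 0, 0]]]}}

```text
time: 15.82
tool_pos: [0.5469, 0.2015, 0.0472]
ee_rot: [3.141, 0.0, 0.023]
wrist_force: [-0.6, -0.9, -1.6]
width: 0.0158
```

Run:
```python
from h import *
o=robot.get_obs(); print(o['tool_pos'],o['wrist_force'],o['wrist_torque'],o['ee_rot'])
```

```text
[0.54688501 0.20148643 0.04716884] [-0.61777652 -0.87083451 -1.56128679] [-0.01509017  0.08207803  0.00687739] [3.14147394e+00 4.61408528e-05 2.27961647e-02]
```

{"op": "step_arm", "data": {"plan": [[[0, 0, -0.3, 0, 0], [0, 0, -0.3, 0, 0], [0, 0, -0.3, 0, 0]]]}}

```text
time: 16.07
tool_pos: [0.547, 0.2015, 0.0471]
ee_rot: [3.142, -0.0, 0.023]
wrist_force: [-0.5, 0.8, 0.8]
width: 0.0159
```

{"op": "step_arm", "data": {"plan": [[[0, 0, -0.3, 0, 0], [0, 0, -0.3, 0, 0], [0, 0, -0.3, 0, 0]]]}}

```text
time: 16.32
tool_pos: [0.547, 0.2015, 0.0471]
ee_rot: [3.142, -0.0, 0.023]
wrist_force: [-1.4, -0.8, 2.8]
width: 0.016
```

{"op": "step_arm", "data": {"plan": [[[0, 0, -0.4, 0, 0], [0, 0, -0.4, 0, 0], [0, 0, -0.4, 0, 0]]]}}

```text
time: 16.57
tool_pos: [0.5471, 0.2016, 0.0471]
ee_rot: [-3.142, -0.001, 0.023]
wrist_force: [-2.6, -1.3, 5.4]
width: 0.0156
```

Run:
```python
from h import *
o=robot.get_obs(); print(o['tool_pos'],o['wrist_force'],o['wrist_torque'],o['ee_rot'])
```

```text
[0.54705832 0.20155829 0.04706072] [-2.60795619 -1.30704392  5.40492962] [-0.03563008  0.5033781  -0.00791114] [-3.14156978e+00 -6.01203725e-04  2.28623091e-02]
```

Bottomed: z stays at 47.1 mm while force climbs to 5.4 N. Easing off, releasing and lifting.

{"op": "step_arm", "data": {"plan": [[[0, 0, 0.8, 0, 0], [0, 0, 1, 0, 0], [0, 0, 1, 0, 35], [0, 0, 1, 0, 35], [0, 0, 1, 0, 35], [0, 0, 1, 0, 35], [0, 0, 1, 0, 35], [0, 0, 1, 0, 35]]]}}

```text
time: 17.23
tool_pos: [0.5469, 0.2015, 0.0471]
ee_rot: [3.141, 0.0, 0.023]
wrist_force: [-0.2, 0.1, -0.9]
width: 0.033
```

{"op": "step_arm", "data": {"plan": [[[0, 0, 5, 0, 35], [0, 0, 20, 0, 35], [0, 0, 50, 0, 35], [-20, 0, 85, 0, 35], [-50, 0, 125, 0, 35], [-85, 0, 155, 0, 35], [-120, 0, 180, 0, 35], [-120, 0, 180, 0, 35]]]}}

```text
time: 17.9
tool_pos: [0.4256, 0.2022, 0.2332]
ee_rot: [-3.139, -0.008, 0.024]
wrist_force: [0.6, 0.6, 1.1]
width: 0.0329
```

{"op": "step_arm", "data": {"plan": [[[0, 0, 0, 0, 35], [0, 0, 0, 0, 35], [0, 0, 0, 0, 35]]]}}

```text
time: 18.15
tool_pos: [0.4272, 0.2012, 0.2253]
ee_rot: [3.14, 0.002, 0.022]
wrist_force: [-0.8, 0.4, -0.0]
width: 0.0327
```

Run:
```python
from m import *
s=snap('wrist','w7'); print(s['obs']['tool_pos'],s['obs']['wrist_force'],s['obs']['width'])
for z in(.036,.039,.042):
  print([r[0] for r in brown(s,z=z)])
u=proj(s,[.5465,.2013,.039]).astype(int); print(u)
y0=max(0,u[1]-75);x0=u[0]-100
cv2.imwrite('pics/c7.png',cv2.resize(s['frame'][y0:y0+150,x0:x0+200,::-1],None,fx=4,fy=4,interpolation=cv2.INTER_CUBIC))
```

```text
[0.4271846  0.20120223 0.22525115] [-0.83438761  0.43764233 -0.00795936] 0.03270641884679537
[((236.1162567138672, 22.778717041015625), (56.63276290893555, 171.14083862304688), 1.3326501846313477), ((238.50328063964844, 359.2921142578125), (66.64828491210938, 154.60348510742188), 3.2171926498413086), ((326.45294189453125, -118.12290954589844), (97.35334014892578, 177.23033142089844), 68.4549331665039), ((544.03955078125, 201.02130126953125), (132.2961883544922, 92.8913345336914), 1.3637723922729492)]
[((238.3336181640625, 24.244773864746094), (56.17184066772461, 169.7480010986328), 1.3326524496078491), ((240.70120239257812, 358.0194396972656), (66.10581970214844, 153.34527587890625), 3.217212200164795), ((327.9350891113281, -115.51012420654297), (96.56102752685547, 175.78794860839844), 68.4549331665039), ((543.7507934570312, 201.0366973876953), (131.21951293945312, 92.13534545898438), 1.3637683391571045)]
[((240.5509796142578, 25.710838317871094), (55.7109260559082, 168.35516357421875), 1.332658052444458), ((242.8991241455078, 356.74676513671875), (65.56341552734375, 152.08706665039062), 3.2172181606292725), ((329.417236328125, -112.89730834960938), (95.76872253417969, 174.3455352783203), 68.45492553710938), ((543.4620971679688, 201.0521240234375), (130.14279174804688, 91.37934875488281), 1.363766074180603)]
[257  65]
```

View pics/c7.png

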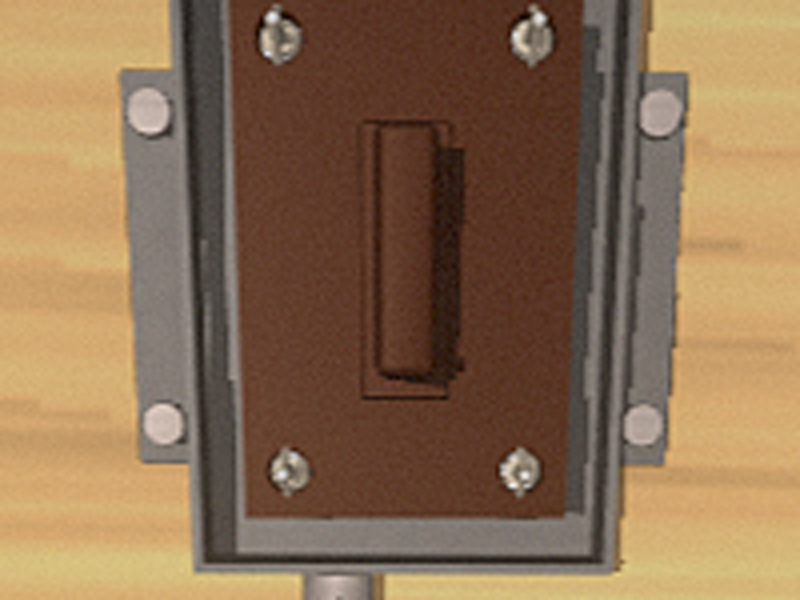

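All four heads stand through the holes at (279,38), (532,38), (289,471) and (519,471), with the barbs spread over the plate along x. They look alike, and the gripper is clear. Handing in.

```bash
python3 -c "
from h import *
print(robot.close_job())"
```

```text
the job is handed in; nothing more can be done
None
```

The small brown plate is snapped home on all four standoffs and released; I handed the job in at about 18 s.

- **Placing:** I gripped the plate by its rib and lowered it over the heads until I felt contact. I then opened the fingers so it could centre itself, which moved it about 0.5 mm in -x, and gripped it again where it hung.
- **Pressing:** The force peaked at about 5 N, then fell off, and turned into a pull as the barbs sprang out over the plate. It then stopped at a constant height (TCP z 47.1 mm) while the force climbed to 5.4 N, where I stopped. All forces I read were well under 20 N; I read them only at the end of each move.
- **Last checks:** The final wrist picture shows all four heads alike through the holes with their barbs over the plate. The gripper is clear, well above the box. The inferred shoulder height (about 34 to 35 mm) is within the stated range.
- **Disagreements:** The first rough top-view reading of the box position was about 7 mm off in y from the wrist view. I put this down to seeing the wall faces and used the wrist measurement. The plate's outline in the last picture measured 132 x 93 mm instead of 136 x 92, because its far edge was cut off by the frame.
- **Bystanders:** I moved nothing else, but I took no final picture of the mallet and the other loose parts.

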